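# Show which sleeve goes in the open bore

### The job

Show the apprentice which bearing sleeve belongs where: point straight down at the middle-sized of the three steel sleeves in the tray, fingertips centred some 2 to 3 cm above it, and hold still there for two seconds. Then rise well clear, point in the same way at the one open bore of the gearbox housing, hold for two seconds, and finish still pointing at it. Touch and move nothing on the bench, and do not dip down over the other two sleeves or the two fitted shafts.

Things in the scene. Friction and masses are not known exactly. Their poses are not given: they have to be found in the camera images.
- tray: Low open tray of dark sheet steel, fixed, 110 x 270 mm (x by y in its own frame), walls 14 mm high and 4 mm thick, floor 4 mm thick. Origin: centre of its underside, on the bench. Holds the three sleeves standing in a row along its y, about 85 mm apart, in any order.
- sleeve_mid: Middle-sized plain steel sleeve (short tube), outer diameter 48 mm, inner 34 mm, 30 mm high, standing upright and loose in the tray. The one that fits the open bore. Origin: centre of its underside.
- sleeve_big: Largest steel sleeve, outer diameter 60 mm, inner 46 mm, 30 mm high, upright and loose in the tray; not to be pointed at. Origin: centre of its underside.
- sleeve_small: Smallest steel sleeve, outer diameter 36 mm, inner 22 mm, 30 mm high, upright and loose in the tray; not to be pointed at. Origin: centre of its underside.
- top_mid (a point): Point on the middle-sized sleeve's axis at the height of its top rim; z up.
- top_big (a point): Point on the largest sleeve's axis at the height of its top rim; z up.
- top_small (a point): Point on the smallest sleeve's axis at the height of its top rim; z up.
- housing: Gearbox housing, a flat light-metal block 210 x 100 x 45 mm (its own x, y, z) lying fixed on the bench at any yaw, with 12 mm high feet to 20 mm beyond its ends. Along its x: the open bore at x = -65 mm, a thick fitted shaft at x = 0, a thin fitted shaft at x = +65 mm. Origin: centre of its underside.
- bore_mouth (a point): Centre of the mouth of the open bore, level with the housing's top face (45 mm above the bench); the bore is 51 mm wide and 35 mm deep; z up.
- shaft_thick (a point): Centre of the top end of the thick fitted shaft (28 mm diameter, stands 14 mm above the housing's top face); z up.
- shaft_thin (a point): Centre of the top end of the thin fitted shaft (17 mm diameter, stands 14 mm above the housing's top face); z up.
- wrench: Bystander: steel wrench 170 mm long lying loose on the bench beyond the housing. Origin: on the bench, under its middle.
- can: Bystander: can 66 mm in diameter and 110 mm tall, standing loose beyond the work. Origin: centre of its underside.
- hammer: Bystander: hammer 260 mm long lying loose beyond the tray. Origin: on the bench, under its middle.
- vice: Bystander: bench vice, fixed, to the left of the housing, its screw handle reaching 140 mm out from its centre along its -x (66 mm above the bench), base 150 x 120 mm, 137 mm tall. Origin: centre of its underside.
There are look-alikes about, which are no part of the job. Leave any yellow look-alike of the sleeve_mid alone.

How it is judged:
By the outcome, as a careful person would: the job done as asked, in the order asked, and still so for the second after the job is handed in, with the robot touching nothing.
It also fails if it takes over 42 s, if anything falls off the work surface, if the arm or the gripper's body presses on something with over 40 N, if the wrist force passes 120 N, or if a joint passes its speed limit or range.

### The arm

A 7-joint arm with a two-finger parallel gripper is mounted at the origin on the work surface. World frame = base frame: x ahead of the robot, y to its left, z up, the work surface at z = 0. Lengths are in m, angles in rad, forces in N, time in s.
With the tool pointing down it reaches from about 0.4 to 0.875 m from the base axis. Payload 19.3 kg.
Tool frame: the origin (TCP) lies between the finger pads, 19 mm behind the fingertips; this is the grasp point; z points along the fingers, y is the line along which they close (so a half turn about z gives the same grasp; the last joint's range is limited). The gripper opens to 85 mm and grips with 20 to 120 N. Pads are 22 mm wide; open, the fingers measure 114 mm over their backs; the gripper's body (76 mm by 85 mm) begins 54 mm behind the grasp point. The pads swing forward as they close: fully open they stand 13 mm farther back than shut.
Start: joints at [1.253, 0.521, -0.036, 1.599, 0.021, 1.021, -0.113], TCP at [0.153, -0.606, 0.25] pointing down, gripper open.
Joint ranges: [-2.91, 2.91], [-0.3, 2.13], [-1.5, 1.42], [0.17, 2.43], [-1.26, 4.41], [0.16, 1.93], [-2.52, 2.52]. Speed limits (rad/s): [1.89, 1.89, 2.39, 2.39, 3.01, 3.01, 3.01].

### API

Orientations are given as [roll, pitch, yaw] about the fixed x, y, z axes, in that order (R = Rz(yaw) Ry(pitch) Rx(roll)).
In Python, from workcell import observe, grab_frame, job_done gives the robot as it stands.
- The arm moves only by the tool move_arm, never from a script. Its argument "plan" is a list that holds one entry, the list of rows, each a list of 7 numbers: the shift along the tool's x, y, z each as a share of 0.02 m, from -1 to 1, then the turn, a rotation vector about the tool's x, y, z each as a share of 6 degrees, from -1 to 1, then the opening, from -1 (shut) to 1 (fully open). A call has exactly 10 rows; each row shifts and turns the commanded pose from where the row before left it, along the tool's axes as they then stand; what a row does not reach is not made up. A row lasts 1/10 s, in which the tool goes at most 50 mm and 8.59 degrees, less where a joint would pass 70% of its speed; a pose out of reach is approached as far as the arm can. A call with a number of a shift or a turn outside -1 to 1 is refused whole. A call with a gripper value outside its range is refused whole. The fingers move at their own pace and stop on an object; "grip_force" is the grip in N (left out, the last holds). Time passes only in rows, so rows that do not move let the fingers close, or fill a call up. It gives the time, the measured TCP pose, the force, the opening and the grip force at its end, in the units of the state.
- observe(): the state, without advancing time (a new reading comes with each control period).
- grab_frame(name): name is "side" or "top"; returns a dict with "color" (400x640x3 uint8, red, green, blue), "intrinsics" (3x3 intrinsics, pixels), "position" and "orientation" of the camera in the world. Camera axes: x right, y down, z forward; pixel columns grow to the right and rows downward; lengths in m; the calibration is good to about 2 mm. A picture is of the moment at which its call begins. There is no depth.
- job_done(): hands the job in; it is judged then, once.
The state is a dict: "clock": time; "qpos": joint angles; "qd": joint speeds; "joint_efforts": joint torques, N m; "position": TCP position; "tool_rot": TCP orientation; "force": force on the tool from outside, world axes, zero at the start; "moment": the same for the moment, N m; "grip_width": finger opening in m; "finger_force": force on a finger pad.
Only numpy, scipy, OpenCV 4.12 (cv2) and the standard library are available. Lean on these libraries where they do the work, as an engineer would, in place of code of your own. Each camera call takes 0.05 s, during which the arm holds its last target. There are 200 camera calls.

## Working session

There is one attempt and no reset: what is moved stays moved. The work goes in short steps, Python scripts to look and compute and a tool call to move; the robot and the scene stay as the last step left them, time stands still between calls to the robot, and variables do not carry over. Pictures are saved under pics/ and viewed, at most 10 in all, crops included, and the job is handed in when it is done.

Besides the shell and the picture viewer there is one more tool, called after "Emit:" as a command line: name --argument value ..., lists and objects as JSON in quotes. move_arm: Moves the arm, as the interface text tells. Shift numbers are shares of 0.02 m and turn numbers shares of 6 degrees, none past 1 either way. Its arguments: {"type":"object","properties":{"plan":{"type":"array"},"grip_force":{"type":"number"}},"required":["plan"]}

```bash
mkdir -p pics
python3 - <<'E'
from workcell import *
import cv2,pickle
for n in("top","side"):
    f=grab_frame(n); pickle.dump(f,open(n+".pkl","wb")); cv2.imwrite(f"pics/{n}0.png",f["color"][:,:,::-1])
    print(n,f["intrinsics"],f["position"],f["orientation"])
s=observe();print(s["clock"],s["position"],s["tool_rot"],s["grip_width"])
E
```

```text
top [[476.91740368   0.         316.57538835]
 [  0.         476.91740368 203.83002825]
 [  0.           0.           1.        ]] [0.46159341 0.06466205 1.50498771] [-3.04948319e+00 -1.94092199e-05 -1.56560150e+00]
side [[378.78073353   0.         316.31033339]
 [  0.         378.78073353 199.13332137]
 [  0.           0.           1.        ]] [ 0.49966459 -0.91609131  0.705755  ] [-2.143189    0.02441514 -0.10860924]
0.1 [ 0.15316829 -0.6056619   0.24949349] [-3.14058592e+00  9.94136952e-05  2.47737799e-01] 0.0855897921380055
```

View pics/top0.png

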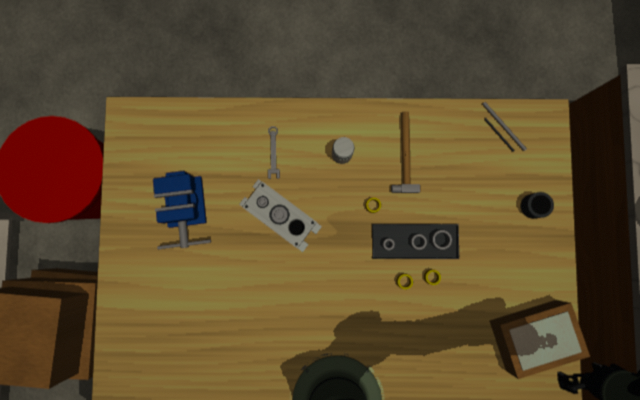

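View pics/side0.png

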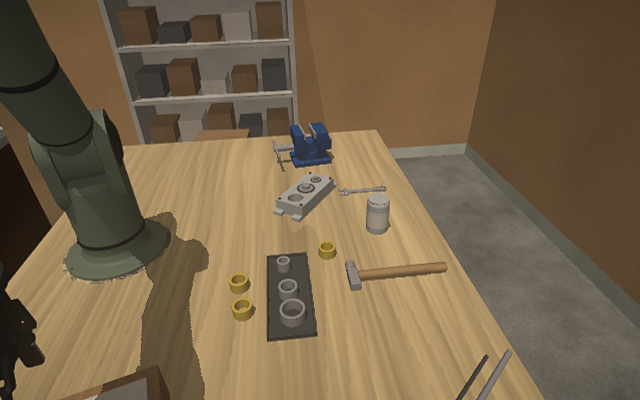

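The top view shows these candidates for the middle sleeve: steel at (389,244), (419,241) and (442,239) in the dark tray, and yellow look-alikes at (372,205), (404,281) and (431,276). By size order the middle one is (419,241). The open bore looks like the dark disc at (297,228), with the shafts at (279,214) and (262,202). I'll check both in one close crop.

Run:
```python
import cv2
a=cv2.imread("pics/top0.png")
c=cv2.resize(a[215:267,368:464],None,fx=8,fy=8,interpolation=cv2.INTER_CUBIC)[:300]
c1=cv2.resize(a[220:265,368:464],None,fx=6,fy=6,interpolation=cv2.INTER_CUBIC)
c2=cv2.resize(a[175:255,236:332],None,fx=4,fy=4,interpolation=cv2.INTER_CUBIC)
c2=cv2.copyMakeBorder(c2,0,0,0,c1.shape[1]-c2.shape[1],cv2.BORDER_CONSTANT)
cv2.imwrite("pics/crop.png",cv2.convertScaleAbs(cv2.vconcat([c1[:270],c2]),alpha=1.5))
```

```text
(no output)
```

View pics/crop.png

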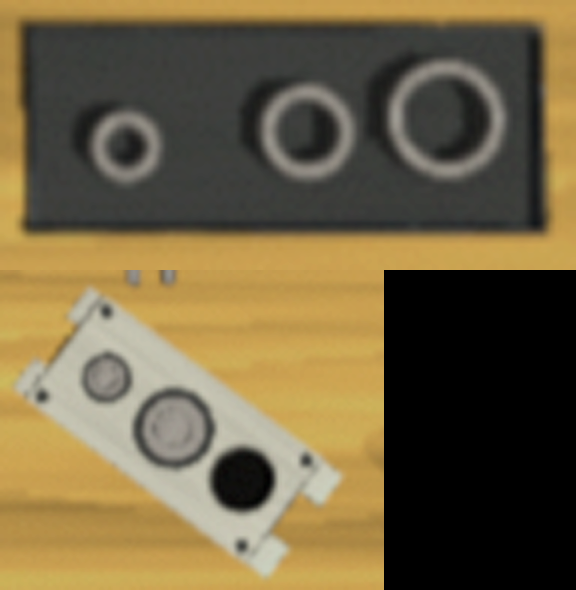

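```bash
cat > h.py <<'E'
import numpy as np,cv2,pickle
from scipy.spatial.transform import Rotation as R
def ray(f,u,v,z):
    d=R.from_euler("xyz",f["orientation"]).as_matrix()@np.linalg.inv(f["intrinsics"])@[u,v,1]
    p=np.array(f["position"]);return p+d*(z-p[2])/d[2]
def proj(f,P):
    c=R.from_euler("xyz",f["orientation"]).as_matrix().T@(np.array(P)-f["position"])
    q=f["intrinsics"]@c;return q[:2]/q[2]
E
python3 - <<'E'
from h import *
f=pickle.load(open("top.pkl","rb"));s=pickle.load(open("side.pkl","rb"))
g=cv2.cvtColor(f["color"],cv2.COLOR_RGB2GRAY)
def fit(u,v,r,inv,z):
    x0,y0=u-r,v-r
    p=cv2.resize(g[y0:y0+2*r+1,x0:x0+2*r+1],None,fx=8,fy=8,interpolation=cv2.INTER_CUBIC)
    _,b=cv2.threshold(p,0,255,cv2.THRESH_OTSU+(cv2.THRESH_BINARY_INV if inv else 0))
    c=max(cv2.findContours(b,cv2.RETR_EXTERNAL,cv2.CHAIN_APPROX_NONE)[0],key=cv2.contourArea)
    (a,bb),ax,_=cv2.fitEllipse(c); a=(a+.5)/8-.5+x0;bb=(bb+.5)/8-.5+y0
    P=ray(f,a,bb,z);print((a,bb),np.array(ax)/8/477*1.465,P.round(4),"side px",proj(s,P).round(1))
fit(419,242,11,0,.034);fit(389,244,9,0,.034);fit(442,240,11,0,.034);fit(296,227,9,1,.045)
fit(279,214,8,0,.045)
for n in[(279,214,.059),(262,202,.059),(343,148,.11),(180,185,.137)]:print(ray(f,*n).round(3))
im=cv2.convertScaleAbs(s["color"][160:340,220:400,::-1],alpha=1.4)
cv2.imwrite("pics/sidecrop.png",cv2.resize(im,(600,600),interpolation=cv2.INTER_CUBIC)[:600])
E
```

```text
(418.9232110977173, 241.54222869873047) [0.048034   0.04936851] [ 0.4826 -0.25    0.034 ] side px [286.4 285. ]
(388.70155811309814, 243.99324893951416) [0.0355444  0.03681978] [ 0.4747 -0.157   0.034 ] side px [281.9 259.7]
(442.098313331604, 239.3776912689209) [0.05980323 0.06124363] [ 0.4897 -0.3214  0.034 ] side px [290.8 307.6]
(296.1665029525757, 226.96533298492432) [0.04806175 0.04905218] [0.525  0.1274 0.045 ] side px [294.3 197.2]
(279.06398582458496, 214.2059202194214) [0.04592795 0.04634699] [0.5639 0.1803 0.045 ] side px [304.8 188. ]
[0.564 0.179 0.059]
[0.6   0.232 0.059]
[ 0.757 -0.012  0.11 ]
[0.641 0.46  0.137]
```

View pics/sidecrop.png

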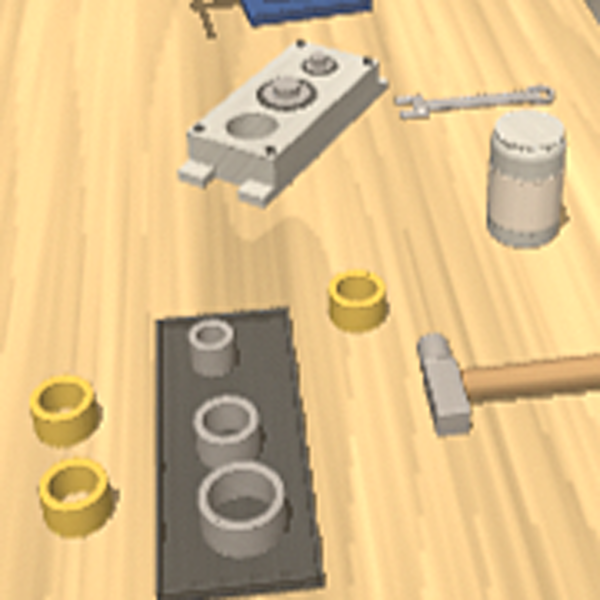

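The side view agrees with the top-view positions to within a few mm. It shows mid rim at about (288,285) and bore mouth at about (295,197). Steel (419,241) is confirmed as the middle sleeve, with a measured outer diameter of 48–49 mm. Targets are sleeve (0.4835, -0.250) and bore (0.5255, 0.1275). I'll travel high with the fingers shut.

Emit:
move_arm --plan '[[[0.3,-0.2,0,0,0,0,-1],[0.68,-0.44,0,0,0,0,-1],[0.68,-0.44,0,0,0,0,-1],[0.68,-0.44,0,0,0,0,-1],[0.68,-0.44,0,0,0,0,-1],[0.68,-0.44,0,0,0,0,-1],[0.68,-0.44,0,0,0,0,-1],[0.68,-0.44,0,0,0,0,-1],[0.68,-0.44,0,0,0,0,-1],[0.68,-0.44,0,0,0,0,-1]]]'

```text
clock: 1.1
position: [0.2582, -0.4927, 0.25]
tool_rot: [-3.142, -0.0, 0.248]
force: [-0.0, 0.3, 0.2]
grip_width: 0.0002
finger_force: 0.0
```

Emit:
move_arm --plan '[[[0.68,-0.44,0,0,0,0,-1],[0.68,-0.44,0,0,0,0,-1],[0.68,-0.44,0,0,0,0,-1],[0.68,-0.44,0,0,0,0,-1],[0.68,-0.44,0,0,0,0,-1],[0.68,-0.44,0,0,0,0,-1],[0.68,-0.44,0,0,0,0,-1],[0.68,-0.44,0,0,0,0,-1],[0.68,-0.44,0,0,0,0,-1],[0.68,-0.44,0,0,0,0,-1]]]'

```text
clock: 2.1
position: [0.3683, -0.374, 0.25]
tool_rot: [3.142, -0.0, 0.248]
force: [0.8, 0.5, 0.2]
grip_width: 0.0005
finger_force: 0.0
```

Emit:
move_arm --plan '[[[0.68,-0.44,0,0,0,0,-1],[0.68,-0.44,0,0,0,0,-1],[0.68,-0.44,0,0,0,0,-1],[0.68,-0.44,0,0,0,0,-1],[0.68,-0.44,0,0,0,0,-1],[0.68,-0.44,0,0,0,0,-1],[0.68,-0.44,0,0,0,0,-1],[0.5,-0.3,0,0,0,0,-1],[0,0,0,0,0,0,-1],[0,0,0,0,0,0,-1]]]'

```text
clock: 3.1
position: [0.4527, -0.2839, 0.25]
tool_rot: [3.141, 0.0, 0.248]
force: [0.6, -0.1, -0.5]
grip_width: 0.0
finger_force: 0.0
```

```bash
cat > m.py <<'E'
from h import *
import sys
from workcell import *
n=sys.argv[1]; T=np.array(eval(sys.argv[2]));o=observe()
r=R.from_euler("xyz",o["tool_rot"]);p=np.array(o["position"])
print(o["clock"],p.round(4),np.round(o["tool_rot"],4),o["grip_width"],o["force"])
print("shift shares",(r.inv().apply(T-p)/.02).round(2))
s=grab_frame("side")
tip=p+r.apply([0,0,.019]);u,v=proj(s,tip);print("tip px",u,v)
x,y=int(u)-60,max(int(v)-80,0)
im=s["color"][y:y+120,x:x+120,::-1].copy()
im=cv2.resize(im,None,fx=5,fy=5,interpolation=cv2.INTER_CUBIC);cv2.drawMarker(im,(int((u-x+.5)*5),int((v-y+.5)*5)),(0,0,255),0,14)
cv2.imwrite(f"pics/{n}.png",cv2.convertScaleAbs(im,alpha=1.5))
E
python3 m.py a "[.4835,-.25,.16]"
```

```text
3.1 [ 0.4527 -0.2839  0.25  ] [3.1415e+00 3.0000e-04 2.4780e-01] 2.4268663425266988e-05 [ 0.57997575 -0.05917058 -0.52641086]
shift shares [ 1.91 -1.27  4.5 ]
tip px 266.19380635511055 229.9827537937253
```

View pics/a.png

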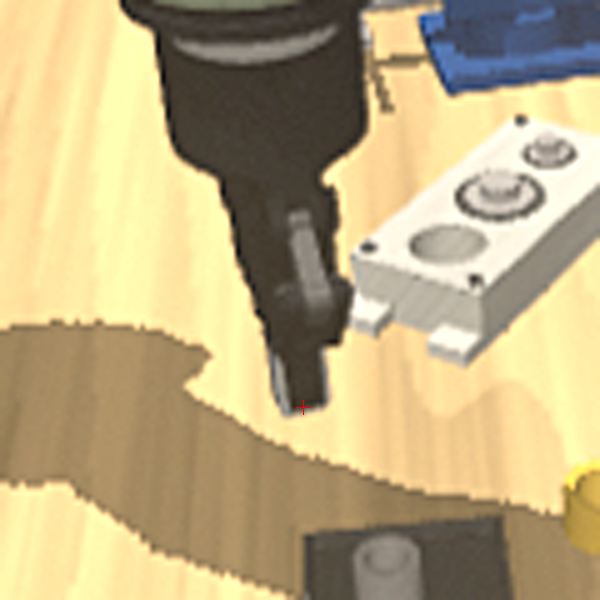

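The shut fingertips match the 19 mm model: the marker sits on the tip. I'll centre above the sleeve, go part way down, and recheck.

Emit:
move_arm --plan '[[[0.5,-0.32,0,0,0,0,-1],[0.5,-0.32,0,0,0,0,-1],[0.5,-0.31,0,0,0,0,-1],[0.47,-0.3,0,0,0,0,-1],[0,0,0.7,0,0,0,-1],[0,0,0.8,0,0,0,-1],[0,0,0.8,0,0,0,-1],[0,0,0.8,0,0,0,-1],[0,0,0.8,0,0,0,-1],[0,0,0.7,0,0,0,-1]]]'

```text
clock: 4.15
position: [0.4855, -0.2492, 0.1571]
tool_rot: [-3.141, 0.0, 0.248]
force: [-0.2, -0.4, -0.4]
grip_width: 0.0003
finger_force: 0.0
```

Emit:
move_arm --plan '[[[0,0,0.7,0,0,0,-1],[0,0,0.7,0,0,0,-1],[0,0,0.7,0,0,0,-1],[0,0,0.5,0,0,0,-1],[0,0,0.4,0,0,0,-1],[0,0,0.3,0,0,0,-1],[0,0,0.2,0,0,0,-1],[0,0,0,0,0,0,-1],[0,0,0,0,0,0,-1],[0,0,0,0,0,0,-1]]]'

```text
clock: 5.15
position: [0.4853, -0.25, 0.0884]
tool_rot: [3.141, -0.001, 0.248]
force: [0.7, -0.4, 0.3]
grip_width: -0.0001
finger_force: 0.0
```

```bash
python3 m.py b "[.485,-.25,.078]"; python3 -c "
from h import *
s=pickle.load(open('side.pkl','rb'))
for x in(.4826,.485,.487):print(x,proj(s,[x,-.25,.034]))"
```

```text
5.15 [ 0.4853 -0.25    0.0884] [ 3.1412e+00 -5.0000e-04  2.4770e-01] -8.398625728966945e-05 [ 0.65155447 -0.36590733  0.28476266]
shift shares [-0.01 -0.    0.52]
tip px 286.49712327952585 274.27176094598343
0.4826 [286.36179618 285.05423464]
0.485 [287.34970591 284.95860299]
0.487 [288.17265711 284.87893966]
```

View pics/b.png

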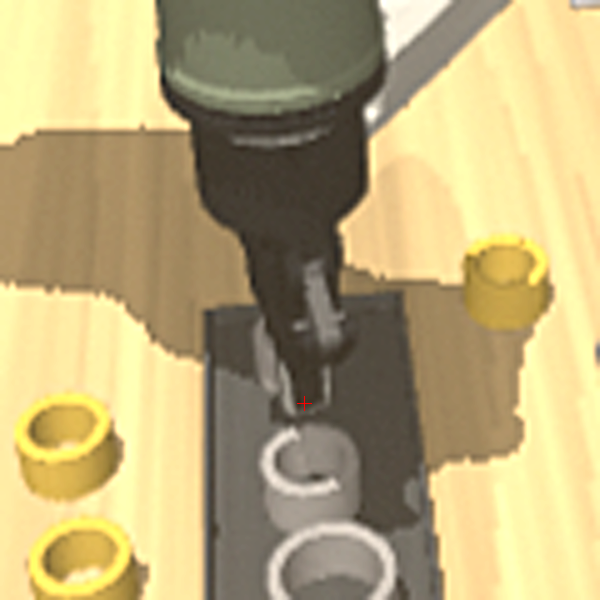

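The tip at crop (305,403) lines up with the sleeve rim at (311,458), about 1 px off, or 2 mm. I'll go down the last 10 mm and hold for more than 2 s.

Emit:
move_arm --plan '[[[0.05,0,0.2,0,0,0,-1],[0,0,0.2,0,0,0,-1],[0,0,0.1,0,0,0,-1],[0,0,0,0,0,0,-1],[0,0,0,0,0,0,-1],[0,0,0,0,0,0,-1],[0,0,0,0,0,0,-1],[0,0,0,0,0,0,-1],[0,0,0,0,0,0,-1],[0,0,0,0,0,0,-1]]]'

```text
clock: 6.2
position: [0.4861, -0.2496, 0.078]
tool_rot: [3.142, -0.0, 0.248]
force: [-0.3, -0.1, 0.0]
grip_width: -0.0004
finger_force: 0.0
```

Emit:
move_arm --plan '[[[0,0,0,0,0,0,-1],[0,0,0,0,0,0,-1],[0,0,0,0,0,0,-1],[0,0,0,0,0,0,-1],[0,0,0,0,0,0,-1],[0,0,0,0,0,0,-1],[0,0,0,0,0,0,-1],[0,0,0,0,0,0,-1],[0,0,0,0,0,0,-1],[0,0,0,0,0,0,-1]]]'

```text
clock: 7.2
position: [0.4861, -0.2496, 0.078]
tool_rot: [-3.142, -0.0, 0.248]
force: [-0.1, 0.4, -0.2]
grip_width: -0.0004
finger_force: 0.0
```

Emit:
move_arm --plan '[[[0,0,0,0,0,0,-1],[0,0,0,0,0,0,-1],[0,0,0,0,0,0,-1],[0,0,0,0,0,0,-1],[0,0,0,0,0,0,-1],[0,0,0,0,0,0,-1],[0,0,0,0,0,0,-1],[0,0,0,0,0,0,-1],[0,0,0,0,0,0,-1],[0,0,0,0,0,0,-1]]]'

```text
clock: 8.2
position: [0.486, -0.2496, 0.078]
tool_rot: [-3.142, 0.0, 0.248]
force: [-0.3, -0.4, 0.0]
grip_width: 0.0001
finger_force: 0.0
```

Emit:
move_arm --plan '[[[0,0,-0.3,0,0,0,-1],[0,0,-0.8,0,0,0,-1],[0,0,-0.9,0,0,0,-1],[0,0,-0.9,0,0,0,-1],[0,0,-0.9,0,0,0,-1],[0,0,-0.9,0,0,0,-1],[0,0,-0.9,0,0,0,-1],[0,0,-0.9,0,0,0,-1],[0,0,-0.9,0,0,0,-1],[0,0,-0.6,0,0,0,-1]]]'

```text
clock: 9.2
position: [0.4862, -0.2497, 0.2396]
tool_rot: [3.141, -0.001, 0.248]
force: [0.7, 0.5, 0.7]
grip_width: -0.0003
finger_force: 0.0
```

Emit:
move_arm --plan '[[[0.28,-0.77,0,0,0,0,-1],[0.28,-0.77,0,0,0,0,-1],[0.29,-0.77,0,0,0,0,-1],[0.29,-0.77,0,0,0,0,-1],[0.29,-0.77,0,0,0,0,-1],[0.29,-0.77,0,0,0,0,-1],[0.29,-0.77,0,0,0,0,-1],[0.29,-0.77,0,0,0,0,-1],[0.29,-0.77,0,0,0,0,-1],[0.29,-0.77,0,0,0,0,-1]]]'

```text
clock: 10.2
position: [0.504, -0.0855, 0.2381]
tool_rot: [-3.142, 0.0, 0.248]
force: [-0.8, 0.1, -0.4]
grip_width: 0.0003
finger_force: 0.0
```

Emit:
move_arm --plan '[[[0.28,-0.77,0,0,0,0,-1],[0.28,-0.77,0,0,0,0,-1],[0.29,-0.77,0,0,0,0,-1],[0.29,-0.77,0,0,0,0,-1],[0.29,-0.77,0,0,0,0,-1],[0.29,-0.77,0,0,0,0,-1],[0.29,-0.77,0,0,0,0,-1],[0.29,-0.77,0,0,0,0,-1],[0.29,-0.77,0,0,0,0,-1],[0.29,-0.77,0,0,0,0,-1]]]'

```text
clock: 11.2
position: [0.5221, 0.0779, 0.2381]
tool_rot: [3.142, 0.0, 0.248]
force: [0.1, 0.1, 0.1]
grip_width: 0.0
finger_force: 0.0
```

Emit:
move_arm --plan '[[[0.28,-0.77,0,0,0,0,-1],[0.28,-0.77,0,0,0,0,-1],[0.29,-0.77,0,0,0,0,-1],[0,0,0,0,0,0,-1],[0,0,0,0,0,0,-1],[0,0,0,0,0,0,-1],[0,0,0,0,0,0,-1],[0,0,0,0,0,0,-1],[0,0,0,0,0,0,-1],[0,0,0,0,0,0,-1]]]'

```text
clock: 12.2
position: [0.5273, 0.126, 0.238]
tool_rot: [3.142, 0.0, 0.248]
force: [0.4, -0.1, -1.1]
grip_width: -0.0003
finger_force: 0.0
```

```bash
python3 m.py c "[.5265,.1275,.089]"
```

```text
12.2 [0.5273 0.126  0.238 ] [3.1416e+00 1.0000e-04 2.4750e-01] -0.00030840199794446776 [ 0.38632927 -0.0609898  -1.0925632 ]
shift shares [-0.02 -0.08  7.45]
tip px 291.83326364281436 148.5625852058894
```

Next, lower 139 mm over the bore to z = 0.099, then check.

Emit:
move_arm --plan '[[[-0.02,-0.08,0.5,0,0,0,-1],[0,0,0.7,0,0,0,-1],[0,0,0.7,0,0,0,-1],[0,0,0.7,0,0,0,-1],[0,0,0.7,0,0,0,-1],[0,0,0.7,0,0,0,-1],[0,0,0.7,0,0,0,-1],[0,0,0.7,0,0,0,-1],[0,0,0.5,0,0,0,-1],[0,0,0.3,0,0,0,-1]]]'

```text
clock: 13.25
position: [0.5263, 0.1276, 0.1129]
tool_rot: [3.142, 0.001, 0.248]
force: [0.2, -0.1, 0.1]
grip_width: 0.0
finger_force: 0.0
```

Emit:
move_arm --plan '[[[0,0,0.3,0,0,0,-1],[0,0,0.25,0,0,0,-1],[0,0,0.2,0,0,0,-1],[0,0,0,0,0,0,-1],[0,0,0,0,0,0,-1],[0,0,0,0,0,0,-1],[0,0,0,0,0,0,-1],[0,0,0,0,0,0,-1],[0,0,0,0,0,0,-1],[0,0,0,0,0,0,-1]]]'

```text
clock: 14.25
position: [0.5266, 0.1276, 0.0991]
tool_rot: [3.142, -0.0, 0.248]
force: [0.6, 0.2, -0.2]
grip_width: -0.0003
finger_force: 0.0
```

```bash
python3 m.py d "[.5265,.1275,.089]"
```

```text
14.25 [0.5266 0.1276 0.0991] [ 3.1416e+00 -1.0000e-04  2.4770e-01] -0.00027535798563335385 [ 0.57739355  0.16428619 -0.24247845]
shift shares [-0.01  0.    0.5 ]
tip px 294.15482505681354 187.9141649758805
```

View pics/d.png

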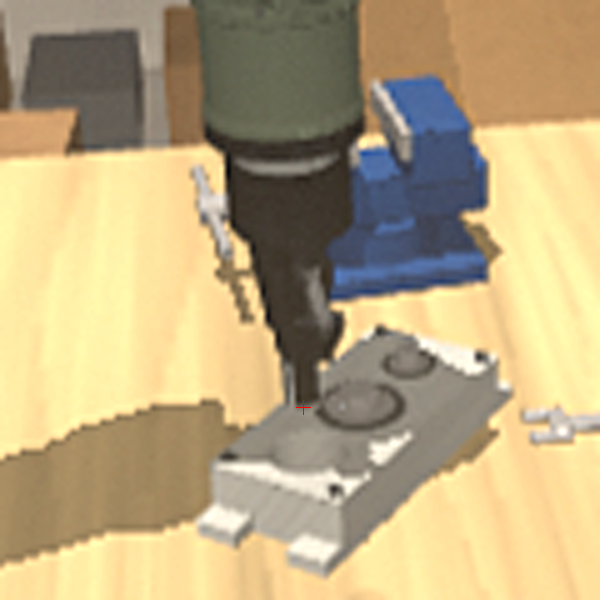

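The tip at crop (303,407) is directly above the bore at about (308,452), clear of the shafts. I'll lower 10 mm and hold.

Emit:
move_arm --plan '[[[0,0,0.2,0,0,0,-1],[0,0,0.2,0,0,0,-1],[0,0,0.1,0,0,0,-1],[0,0,0,0,0,0,-1],[0,0,0,0,0,0,-1],[0,0,0,0,0,0,-1],[0,0,0,0,0,0,-1],[0,0,0,0,0,0,-1],[0,0,0,0,0,0,-1],[0,0,0,0,0,0,-1]]]'

```text
clock: 15.3
position: [0.5266, 0.1276, 0.089]
tool_rot: [-3.142, -0.0, 0.248]
force: [-0.2, -0.0, -0.2]
grip_width: 0.0003
finger_force: 0.0
```

Emit:
move_arm --plan '[[[0,0,0,0,0,0,-1],[0,0,0,0,0,0,-1],[0,0,0,0,0,0,-1],[0,0,0,0,0,0,-1],[0,0,0,0,0,0,-1],[0,0,0,0,0,0,-1],[0,0,0,0,0,0,-1],[0,0,0,0,0,0,-1],[0,0,0,0,0,0,-1],[0,0,0,0,0,0,-1]]]'

```text
clock: 16.3
position: [0.5265, 0.1276, 0.089]
tool_rot: [-3.142, 0.0, 0.248]
force: [-0.2, -0.5, -0.3]
grip_width: -0.0002
finger_force: 0.0
```

Emit:
move_arm --plan '[[[0,0,0,0,0,0,-1],[0,0,0,0,0,0,-1],[0,0,0,0,0,0,-1],[0,0,0,0,0,0,-1],[0,0,0,0,0,0,-1],[0,0,0,0,0,0,-1],[0,0,0,0,0,0,-1],[0,0,0,0,0,0,-1],[0,0,0,0,0,0,-1],[0,0,0,0,0,0,-1]]]'

```text
clock: 17.3
position: [0.5266, 0.1276, 0.089]
tool_rot: [-3.142, 0.0, 0.248]
force: [-0.3, 0.1, 0.6]
grip_width: 0.0002
finger_force: 0.0
```

```bash
python3 -c "
from workcell import *
o=observe();print(o['clock'],o['position']);print(job_done())"
```

```text
17.3 [0.52657296 0.12764071 0.08897983]
the job is handed in; nothing more can be done
None
```

The arm pointed at the middle sleeve and then the open bore, holding more than 2 s at each about 25 mm above; it finished over the bore with no contact in the force readings, and I handed the job in at 17.3 s (verdict not shown).

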